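# Lock, fold, pack and release a plywood die tote

## Task

Lock the bench pliers onto the back wall of the fold-flat plywood tote, so that it is held while you fold its three hinged sides up square. When all three are up, put every steel-rule die into the tote, lying on its floor, and only then flick the raised release lever down so that the pliers spring open and free the loaded tote; leave the other things on the bench alone.

Things in the scene. Friction and masses are not known exactly. Their poses are not given: they have to be found in the camera images.
- pliers: fixed frame of upright steel locking pliers bolted to the bench, jaws down, two handles up. Origin on the bench below the pivot; +x away from the robot, square to the tote's back wall, +y left along it. Fixed jaw's face at x = 7.5 mm, 78-120 mm high; head x = -13 to 69, y +-13 mm, 117-143 mm high; column, base plate (100 mm wide) x = 33 to 123 mm; link on the right cheek to y = -28 mm
- fixed_grip (a point): centre of the fixed (far) handle at squeezing height, 205 mm above the bench; upright bar 10 mm thick (pliers x), 16 mm wide (y), top at 238 mm
- handle_grip (a point): centre of the moving (near) handle at squeezing height: bar 10 mm thick, 18 mm wide in a thin sleeve (12 x 20), top about 240 mm up. Open it stands about 35 mm to -x of fixed_grip (46 mm over both handles), locked 22 mm (32 mm over both)
- handle (a joint): angle of the moving handle (rad): 0 open, 0.18 squeezed to its stop (handles parallel). It hinges 130 mm above the bench at the pliers' origin. Squeezing takes up to about 18 N at squeezing height; past 0.15 it is over centre, goes to 0.18 and stays. Only this handle moves, 13.5 mm at squeezing height, towards the fixed one
- lever_tip (a point): thumb pad top near the end of the release lever: flat steel paddle 70 mm long, 26 mm wide, sticking out to +y of the pliers, pad 60 mm from its hinge (165 mm up). Open it droops (pad about 137 mm up), locked it points up by 0.45 rad (pad about 195 mm up). Geared to the handle: pressed down 10 to 15 mm from above (1 to 4 N) it throws the handle back over centre and the pliers spring open
- jaw: moving jaw on the robot's side of the wall, a round 30 mm wide bar 12 mm thick; origin at the jaw pivot, 130 mm above the bench. Open it leaves about 10 mm to the tote's back wall; locking presses the wall against the fixed jaw with 10 to 15 N
- tote: loose plywood tote, 0.7 kg, back wall between the open jaws, sides folded out flat or a little raised. Origin on the bench under the floor's centre; +x to back wall, +y left. Floor 140 (x) x 220 (y) mm, top 18 mm up. Back wall x = 70 to 80 mm, 105 mm high; pliers grip it at about y = 50 mm. Sides up: inside 140 x 220 mm, sides 73 mm high, their grips to 100 mm
- front_side (a joint): angle of the tote's side nearest the robot: 0 flat, pi/2 upright and at its stop; stiff hinge, stays where it is left (about 1 N at the grip). Hinge line along tote y at x = -70 mm, 18 mm above the bench, grip at y = 0
- left_side (a joint): the same for the +y side: hinge line along tote x at y = 110 mm, grip at x = -15 mm
- right_side (a joint): the same for the -y side: hinge line along tote x at y = -110 mm, grip at x = -15 mm
- front_side_grip (a point): centre of the round wooden grip on that side's free edge: dowel 14 mm thick, 36 mm long, parallel to the hinge, 75 mm from the hinge line (flat: 4 mm lower than it, 14 mm above the bench). Can be pinched by its two ends from above and turns between the fingers. A 16 mm wide stem joins it to the panel edge, 55 mm from the hinge
- left_side_grip (a point): the same on the left side
- right_side_grip (a point): the same on the right side
- die0: steel-rule die, may be absent: plywood bar 90 x 26 x 20 mm with a steel blade 3 mm thick, 7 mm high along its top between two black rubber strips, 90 g, lying on the bench. Origin under its middle, x along its length, z up
- die1: another such die, may be absent
- die2: another such die, may be absent
- hammer: bystander: hammer lying on the bench, to be left alone
- wrench: bystander: steel wrench lying on the bench
- oil: bystander: grey plastic bottle, 60 mm wide, 170 mm high
- jar: bystander: glass jar, 64 mm wide, 80 mm high
- offcut: bystander: bare plywood offcut 120 x 70 x 18 mm, no blade
- offcut2: bystander: bare plywood offcut 160 x 50 x 18 mm, no blade
- cup: bystander: dark steel cup, 76 mm wide, 90 mm high
Things that resemble listed ones, but are neither listed nor needed, are in the scene too. What is shaped like the die0 but red is not meant.

How it is judged:
On the way, in this order (a step that is already met when the one before it is completed fails the run):
1. the pliers are locked over centre with the tote's back wall in their jaws (value of joint handle above 0.16 rad and contact force between jaw and tote above 5 N), for 0.3 s.
2. the three sides are up while the pliers hold the tote (all of step 1 and value of joint each of front_side, left_side, right_side above 1.4 rad), for 0.2 s.
3. every die that is there lies inside the tote, the pliers still locked and the sides up (x of die0 in the frame of tote between -0.07 and 0.07 m and y of die0 in the frame of tote between -0.11 and 0.11 m and height (world z) of each of die0, die1, die2 below 0.05 m and angle between die0's own x axis and vertical between 1.27 and 1.87 rad and linear speed of each of die0, die1, die2 below 0.03 m/s and x of die1 in the frame of tote between -0.07 and 0.07 m and y of die1 in the frame of tote between -0.11 and 0.11 m and angle between die1's own x axis and vertical between 1.27 and 1.87 rad and x of die2 in the frame of tote between -0.07 and 0.07 m and y of die2 in the frame of tote between -0.11 and 0.11 m and angle between die2's own x axis and vertical between 1.27 and 1.87 rad and value of joint each of front_side, left_side, right_side above 1.4 rad and value of joint handle above 0.16 rad), for 0.2 s.
4. the release lever is pressed while the pliers are still locked (contact force between lever and anything else above 0.5 N and value of joint handle above 0.13 rad).
5. the pliers have sprung open (value of joint handle below 0.05 rad), for 0.2 s.
At the end, for the whole second after the job is handed in: Pliers open (handle below 0.05 rad); tote flat on the bench, slower than 0.1 m/s, its three sides beyond 1.4 rad; every die present inside on its floor (origin within the floor's outline, under 50 mm above the bench, its length within 0.3 rad of level) (x of die0 in the frame of tote between -0.07 and 0.07 m and y of die0 in the frame of tote between -0.11 and 0.11 m and height (world z) of each of die0, die1, die2 below 0.05 m and angle between die0's own x axis and vertical between 1.27 and 1.87 rad and x of die1 in the frame of tote between -0.07 and 0.07 m and y of die1 in the frame of tote between -0.11 and 0.11 m and angle between die1's own x axis and vertical between 1.27 and 1.87 rad and x of die2 in the frame of tote between -0.07 and 0.07 m and y of die2 in the frame of tote between -0.11 and 0.11 m and angle between die2's own x axis and vertical between 1.27 and 1.87 rad and value of joint handle below 0.05 rad and value of joint each of front_side, left_side, right_side above 1.4 rad and angle between tote's own z axis and vertical below 0.1 rad and height (world z) of tote below 0.01 m and linear speed of tote below 0.1 m/s); the robot touches nothing.
It fails at once if a bystander is knocked over or moved more than 60 mm (distance of any of hammer, wrench, oil, jar, offcut, offcut2, cup from where it was at the start of the episode above 0.06 m or angle between any of oil, jar, cup's own z axis and vertical above 0.6 rad).
Of die0, die1, die2 only 2 to 3 are there at a start; the rules pass over those that are not, and their reading is None.
At some moment in a run one of die0, die1, die2 may be knocked a few centimetres aside while the robot is not near it.
Once in a run the grip may slacken for a moment while it holds something.
It also fails if it takes over 210 s, if anything falls off the work surface, if the arm or the gripper's body presses on something with over 40 N, if the wrist force passes 120 N, or if a joint passes its speed limit or range.

## Robot

A 6-joint arm with a two-finger parallel gripper is mounted at the origin on the work surface. World frame = base frame: x ahead of the robot, y to its left, z up, the work surface at z = 0. Lengths are in m, angles in rad, forces in N, time in s.
With the tool pointing down it reaches from about 0.35 to 0.8 m from the base axis. Payload 7.3 kg.
Tool frame: the origin (TCP) lies between the finger pads; the fingertips stand 25 mm ahead of it and the grasp point (between the pads) lies 6 mm ahead of it (r.tip_extent is the distance from the TCP to the fingertips, in m); z points along the fingers, y is the direction in which the jaws open and shut (so a half turn about z gives the same grasp; the last joint's range is limited). The gripper opens to 85 mm and grips with 20 to 120 N. Pads are 22 mm wide; open, the fingers measure 114 mm over their backs; the gripper's body (76 mm by 85 mm) begins 54 mm behind the grasp point. The pads swing forward as they close: fully open they stand 13 mm farther back than shut.
Start: joints at [1.015, 0.342, 1.524, -0, 1.275, -0.146], TCP at [0.209, 0.482, 0.221] pointing down, gripper open.
Joint ranges: [-2.53, 2.53], [-0.77, 2.02], [0.04, 2.7], [-1, 4.14], [0.28, 2.66], [-3.11, 3.11]. Speed limits (rad/s): [2.57, 2.57, 3.14, 3.14, 3.14, 3.14].

## Interface

Orientations are given as a unit quaternion [x, y, z, w].
In Python, from workcell import r, command_gripper, optics gives the robot as it stands. The module is installed in compiled form; this text tells all that it offers. Calls block until the motion is done:
- r.reach(position, orientation): joint-space move of the TCP to a pose.
- r.move_straight(position, orientation=None, speed=0.15, max_force=None): straight line of the TCP; orientation=None keeps the orientation; speed is the mean speed in m/s. With max_force (N) it stops when the force on the tool has changed by that much, and returns True; else False.
- r.movej(angles): joint-space move.
- command_gripper(opening, force=None): finger opening in m; force is the grip in N (None keeps the last); returns when the fingers have stopped.
- r.hold(seconds).
- r.solve_ik(position, orientation): joint angles nearest the present ones, or None.
- r.read_state(): the state.
- optics.get_image(name): name is "side" or "top" or "wrist"; returns (picture, depth): 384x512x3 uint8, red, green, blue; 384x512 float32, m along the optical axis (not along the pixel's ray), 0 where there is no reading.
- optics.camera_model(name): a dict with "K" (3x3 intrinsics, pixels), "R" (3x3) and "t" (3): a world point X has camera coordinates R X + t; the wrist camera has in their place "tool_from_camera" (4x4, takes a point from camera to tool coordinates, whose origin is the TCP and whose axes are the flange's). Camera axes: x right, y down, z forward; pixel columns grow to the right and rows downward; lengths in m; the calibration is good to about 2 mm. A picture is of the moment at which its call begins: read the wrist's pose just before it. camera_model takes no time and is no camera call.
A pose or a line that the arm cannot do raises r.PlanningError and nothing moves.
- r.finish_job(): hands the job in, once; it reports no verdict.
The state is a dict: "time_s": time; "joint_positions": joint angles; "dq": joint speeds; "tau": joint torques, N m; "eef_pos": TCP position; "eef_rot": TCP orientation; "contact_force": force on the tool from outside, world axes, zero at the start; "torque": the same for the moment, N m; "grip_width": finger opening in m.
Only numpy, scipy, OpenCV 4.12 (cv2) and the standard library are available. Lean on these libraries where they do the work, as an engineer would, in place of code of your own. Each camera call takes 0.05 s, during which the arm holds its last target. There are 200 camera calls.

## Working session

There is one attempt and no reset: what is moved stays moved. The work goes in short steps, each a Python script; the robot and the scene stay as the last script left them, time stands still between calls to the robot, and variables do not carry over. Pictures are saved under pics/ and viewed, about 12 in all and at most 16, crops included, and the job is handed in when it is done.

```bash
mkdir -p pics; cat > h.py <<'E'
import numpy as np, cv2
from workcell import r, command_gripper, optics
from scipy.spatial.transform import Rotation as R
def cloud(name):
    s=r.read_state(); im,d=optics.get_image(name); m=optics.camera_model(name); K=m["K"]
    v,u=np.mgrid[:384,:512]
    P=np.stack([(u-K[0,2])/K[0,0]*d,(v-K[1,2])/K[1,1]*d,d],-1)
    if "R" in m: W=(P-m["t"])@m["R"]
    else:
        T=m["tool_from_camera"]; P=P@T[:3,:3].T+T[:3,3]
        W=P@R.from_quat(s["eef_rot"]).as_matrix().T+s["eef_pos"]
    W[d<=0]=np.nan
    return im,W
def down(yaw): # tool z down, jaw axis y at angle yaw (world) 
    y=np.array([np.cos(yaw),np.sin(yaw),0]); z=np.array([0,0,-1.]); x=np.cross(y,z)
    return R.from_matrix(np.stack([x,y,z],1)).as_quat()
def save(name,im,box=None,scale=1):
    if box: im=im[box[1]:box[3],box[0]:box[2]]
    cv2.imwrite("pics/"+name,cv2.resize(im[:,:,::-1],None,fx=scale,fy=scale,interpolation=cv2.INTER_CUBIC))
E
python3 - <<'E'
from h import *
for n in("top","side"):
    im,W=cloud(n); np.savez(f"{n}0.npz",im=im,W=W); save(n+"0.png",im,scale=1.56); m=optics.camera_model(n); print(n,m["K"][0,0],-m["R"].T@m["t"])
print(r.read_state())
E
```

```text
top 405.51823705354417 [ 0.26339049 -0.04443476  1.40475332]
side 361.2304790179016 [ 0.12471449 -0.78913458  1.15760169]
{'time_s': 0.1, 'joint_positions': array([ 1.01496286e+00,  3.42634723e-01,  1.52488707e+00,  2.92433423e-05,
        1.27535978e+00, -1.45984456e-01]), 'dq': array([-2.50341972e-03, -1.73736783e-04, -2.36267113e-03, -2.99672992e-04,
       -1.21826813e-03,  6.85941898e-06]), 'tau': array([ 2.45722280e-03, -4.34442186e+01, -2.46494347e+01, -1.82294661e-05,
        4.52283217e-03,  6.61741774e-05]), 'eef_pos': array([0.20897926, 0.48124337, 0.22051697]), 'eef_rot': array([ 2.03497378e-01,  9.79075279e-01, -6.00381789e-04, -2.34668118e-04]), 'contact_force': array([0.46343768, 0.35371567, 0.33168136]), 'torque': array([ 0.02704354,  0.03041503, -0.03715048]), 'grip_width': 0.08512091745029012}
```

View pics/top0.png

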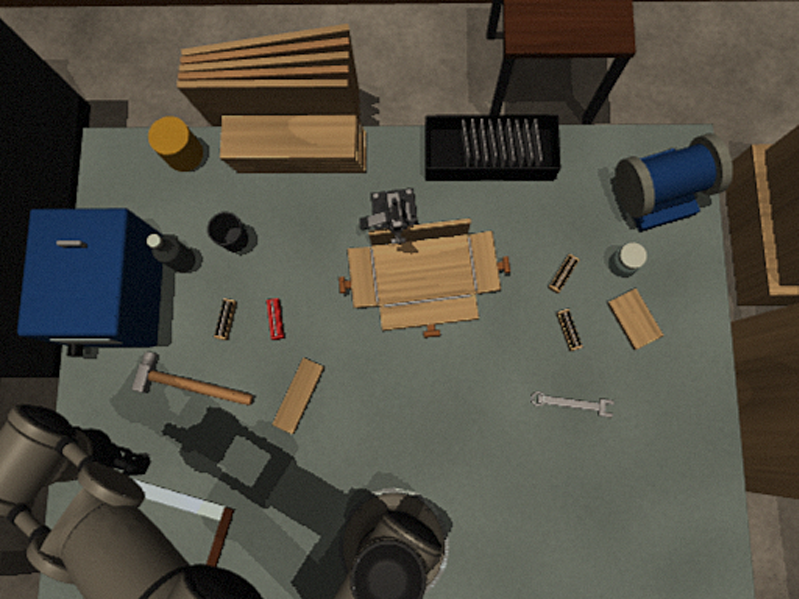

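View pics/side0.png

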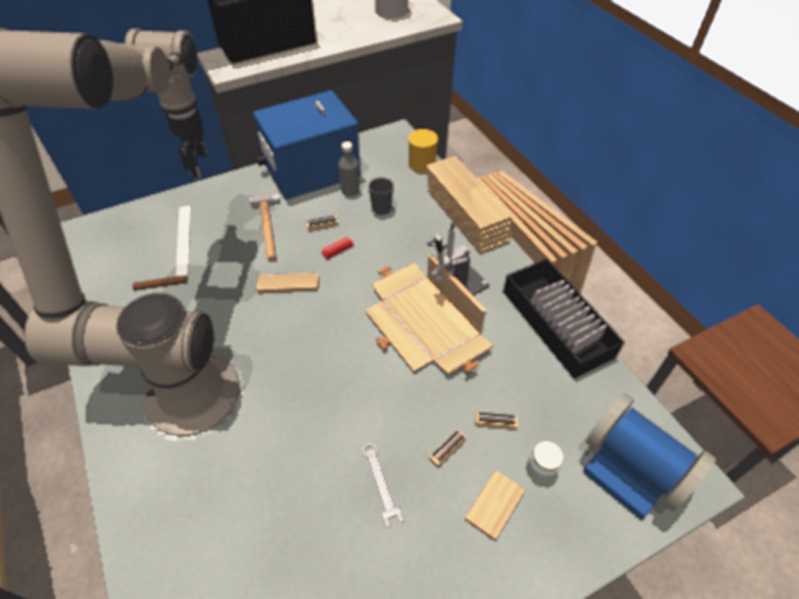

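The top view shows the tote at about (425,270), with pliers at (393,212) and grips at (345,285), (503,265) and (431,330). Three bladed wood bars fit the die description: (226,319), (563,272) and (569,329). The one at (275,319) is red, so it's a decoy, and (298,395) and (635,318) are bare offcuts. Next I'll measure positions and confirm with one crop.

```bash
python3 - <<'E'
from h import *
d=np.load("top0.npz"); im,W=d["im"],d["W"]
s=1.5625
hsv=cv2.cvtColor(im,cv2.COLOR_RGB2HSV)
# dies: region around
for n,(u,v) in dict(L=(226,319),R1=(563,272),R2=(569,329),red=(275,319)).items():
    u,v=int(u/s),int(v/s); w=W[v-18:v+18,u-18:u+18].reshape(-1,3); 
    p=w[(w[:,2]>0.011)&(w[:,2]<.06)]
    c,sz,a=cv2.minAreaRect((p[:,:2]*1000).astype(np.float32)); b=cv2.boxPoints((c,sz,a))
    e=[b[1]-b[0],b[2]-b[1]]; e=max(e,key=np.linalg.norm); print(n,c,sz,"long dir deg",np.degrees(np.arctan2(e[1],e[0])),"zmed",np.nanmedian(p[:,2]),len(p))
# grips: orange-brown
for nm in("top","side"):
    D=np.load(nm+"0.npz"); I,w=D["im"],D["W"]; h=cv2.cvtColor(I,cv2.COLOR_RGB2HSV)
    m=((h[...,0]<14)&(h[...,1]>130)&(h[...,2]>70)).astype(np.uint8)
    k,l,st,ce=cv2.connectedComponentsWithStats(m)
    for i in range(1,k):
        if 8<st[i,4]<200:
            q=w[l==i]; print(nm,ce[i]*s,st[i,4],h[l==i].mean(0),np.nanmedian(q,0))
a=im[125:240,205:340]; b=im[150:240,335:380]
save("crop1.png",im,(205,110,345,225),5)
g=[cv2.resize(im[y-20:y+20,x-20:x+20],(260,260),interpolation=cv2.INTER_CUBIC) for x,y in((145,204),(360,174),(364,211))]
cv2.imwrite("pics/dies.png",np.hstack(g)[:,:,::-1])
# walls: high points near the tote
w=W[110:225,205:345].reshape(-1,3)
for lo,hi in((.085,.115),(.19,.26)):
    p=w[(w[:,2]>lo)&(w[:,2]<hi)]; print(lo,len(p),p.min(0),p.max(0),np.median(p,0))
E
```

```text
L (481.5096435546875, 378.2948913574219) (28.744131088256836, 90.52305603027344) long dir deg -11.551431 zmed 0.02203261944054685 211
R1 (584.8674926757812, -379.94549560546875) (26.17399787902832, 89.000732421875) long dir deg -32.76467 zmed 0.022833058557656362 195
R2 (457.4014892578125, -387.0069274902344) (89.93574523925781, 27.9674072265625) long dir deg 16.917324 zmed 0.02289549918263226 217
red (481.9261474609375, 266.1075134277344) (91.02189636230469, 27.401704788208008) long dir deg 9.582131 zmed 0.022015263493008485 205
top [539.90384615  18.26923077] 13 [  9.38461538 173.84615385  73.30769231] [ 1.41930965 -0.41536195 -0.28446654]
top [561.26302083  18.03385417] 24 [  9.41666667 171.54166667  73.20833333] [ 1.42124793 -0.48004592 -0.28494425]
top [504.46022727 264.82954545] 55 [ 12.07272727 174.10909091 115.23636364] [ 0.59742559 -0.24560964  0.03920385]
top [344.26081731 284.55528846] 52 [ 12.09615385 175.48076923 110.34615385] [0.55573115 0.1103875  0.03350725]
top [274.52362805 318.74047256] 164 [  1.19512195 198.75609756 147.26219512] [0.48092243 0.26368299 0.02177983]
[... 327 characters left out ...]
42 0.02018979]
side [385.625  271.5625] 15 [ 12.13333333 145.06666667 196.86666667] [0.55339884 0.10995714 0.03265413]
side [159.00632022 282.7247191 ] 89 [  9.8988764  144.05617978 108.48314607] [0.00329027 0.36452985 0.01275472]
side [383.41733871 342.43951613] 31 [ 12.06451613 145.93548387 196.67741935] [ 0.44818399 -0.08483758  0.02180471]
side [470.12867647 365.67095588] 34 [ 12.11764706 146.29411765 192.79411765] [ 0.59641183 -0.24747441  0.03986018]
0.085 292 [ 0.63055625 -0.16522775  0.08530481] [0.709033   0.05241826 0.11482321] [ 0.66566398 -0.05866614  0.10300762]
0.19 81 [ 0.62664213 -0.02112553  0.1908217 ] [0.67640085 0.00119041 0.25629238] [ 0.66786966 -0.00861406  0.23176908]
```

View pics/crop1.png

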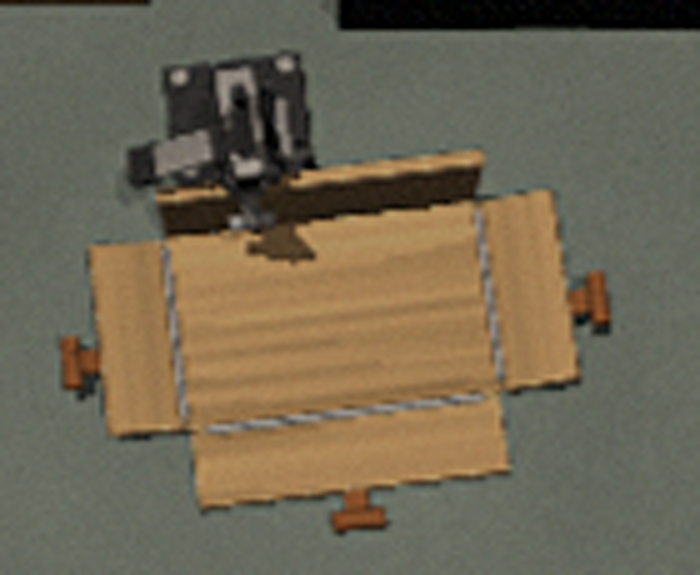

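View pics/dies.png

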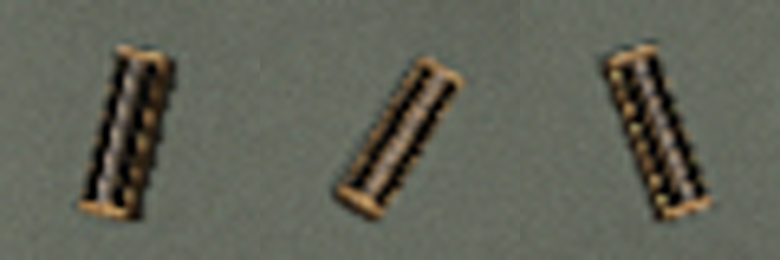

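The crop confirms all three dies: wood ends, two black strips and a blade. The tote has all three sides nearly flat, with yaw about 6.6°, and the pliers sit on the left part of its back wall. Next is a wrist view of the pliers and tote.

```bash
cat >> h.py <<'E'
def q_for(pos,yaw):
    c=[]
    for y in(yaw,yaw+np.pi):
        try: j=r.solve_ik(pos,down(y))
        except Exception: j=None
        if j is not None: c.append((abs(j[5]),y))
    if not c: raise SystemExit(f"no ik {pos}")
    return down(min(c)[1])
def go(pos,yaw): r.reach(list(pos),q_for(pos,yaw))
YAW=np.radians(6.6)
E
python3 - <<'E'
from h import *
print(optics.camera_model("wrist")["tool_from_camera"].round(3), optics.camera_model("wrist")["K"][0,0])
go([.56,-.03,.46],YAW); print(r.read_state()["joint_positions"].round(2),r.read_state()["time_s"])
r.hold(.3)
im,W=cloud("wrist"); np.savez("wr1.npz",im=im,W=W); save("wr1.png",im,scale=1.56)
im,W=cloud("side"); np.savez("sd1.npz",im=im,W=W); 
E
```

```text
[[ 0.001 -0.955 -0.297  0.076]
 [ 1.     0.001  0.     0.001]
 [ 0.    -0.297  0.955 -0.153]
 [ 0.     0.     0.     1.   ]] 333.7750350422999
[-0.19  0.37  0.84  0.    1.93 -0.31] 2.4667
```

View pics/wr1.png

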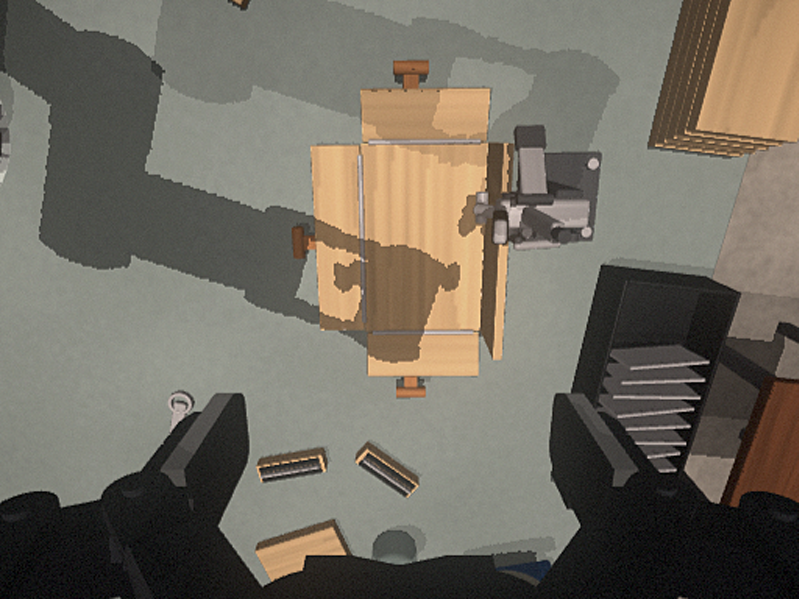

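The wrist view shows the tote, with handles around (500-545,210-230), the lever pad at (530,137), and grips at (410,72), (300,242) and (410,387). Now I'll extract the geometry.

```bash
python3 - <<'E'
from h import *
c,s=np.cos(YAW),np.sin(YAW)
def tf(p,o=(.591,-.066)): d=p[...,:2]-np.array(o); return np.c_[d@[c,s],d@[-s,c]]
for n in("wr1","top0","sd1","side0"):
    D=np.load(n+".npz"); im,W=D["im"],D["W"]; h=cv2.cvtColor(im,cv2.COLOR_RGB2HSV)
    w=W.reshape(-1,3); w=w[(abs(w[:,0]-.62)<.13)&(abs(w[:,1]+.06)<.25)]
    t=tf(w)*1000
    print("==",n)
    for lo,hi in((.12,.155),(.155,.18),(.19,.226),(.228,.26)):
        m=(w[:,2]>lo)&(w[:,2]<hi); p=t[m]
        if len(p)>5:
            print(lo,len(p),"pct x",np.percentile(p[:,0],[1,25,50,75,99]).round(0),"y",np.percentile(p[:,1],[1,50,99]).round(0))
    # handle tops
    m=(w[:,2]>.228)&(w[:,2]<.26); 
    if m.sum()>5: print("xhist",np.histogram(t[m,0],bins=np.arange(20,110,5)))
    # wall top
    m=(w[:,2]>.098)&(w[:,2]<.111)&(t[:,1]<20)&(t[:,1]>-108)&(t[:,0]>55)&(t[:,0]<95); p=w[m]
    if m.sum()>20:
        pf=np.polyfit(p[:,1],p[:,0],1); print("walltop",m.sum(),"yaw",np.degrees(np.arctan(-pf[0])),"x range",np.percentile(t[m,0],[3,50,97]).round(1))
        m2=(w[:,2]>.098)&(w[:,2]<.111)&(t[:,0]>60)&(t[:,0]<90); print("y ext",np.percentile(t[m2,1],[1,99]).round(1))
    m=((h[...,0]<14)&(h[...,1]>130)&(h[...,2]>50)&(W[...,2]<.09)&(W[...,2]>0)).astype(np.uint8)
    k,l,st,ce=cv2.connectedComponentsWithStats(m)
    for i in range(1,k):
        if 12<st[i,4]<400:
            q=W[l==i]; 
            if abs(q[0,0]-.55)<.15 and abs(q[0,1]+.07)<.22: print("grip",ce[i].round(),st[i,4],np.nanmedian(q,0).round(4),"tote",tf(np.nanmedian(q,0)[None]).round(4),"zmax",np.nanpercentile(q[:,2],90).round(4))
E
```

```text
== wr1
0.12 1594 pct x [ 55.  79.  91. 119. 143.] y [ 22.  59. 126.]
0.155 531 pct x [ 58.  81.  86.  93. 129.] y [29. 71. 90.]
0.19 156 pct x [45. 58. 83. 84. 89.] y [44. 57. 61.]
0.228 356 pct x [42. 48. 83. 86. 92.] y [42. 52. 60.]
xhist (array([ 0,  0,  0,  0, 48, 75, 46,  0,  0,  0,  0,  0, 81, 82, 24,  0,  0]), array([ 20,  25,  30,  35,  40,  45,  50,  55,  60,  65,  70,  75,  80,
        85,  90,  95, 100, 105]))
walltop 518 yaw 6.853961283119934 x range [71.4 75.9 81.2]
y ext [-105.3  110.8]
grip [263.  46.] 269 [0.5553 0.114  0.036 ] tote [[-0.0148  0.1829]] zmax 0.0384
grip [193. 155.] 160 [ 0.4508 -0.0789  0.0214] tote [[-0.1408  0.0033]] zmax 0.0239
grip [263. 248.] 154 [ 0.5977 -0.2426  0.0389] tote [[-0.0136 -0.1762]] zmax 0.0419
== top0
0.12 267 pct x [ 54.  79.  90. 116. 143.] y [ 20.  55. 125.]
0.155 90 pct x [ 55.  81.  85.  93. 130.] y [25. 69. 91.]
0.19 29 pct x [44. 49. 83. 84. 87.] y [41. 49. 58.]
0.228 50 pct x [42. 47. 83. 85. 91.] y [40. 50. 58.]
xhist (array([ 0,  0,  0,  0,  9, 11,  4,  0,  0,  0,  0,  0, 12, 10,  4,  0,  0]), array([ 20,  25,  30,  35,  4
[... 1198 characters left out ...]
.] y [ 20.  43. 122.]
0.155 51 pct x [ 51.  58.  82.  88. 128.] y [22. 46. 84.]
0.19 56 pct x [42. 48. 58. 84. 92.] y [39. 45. 59.]
0.228 40 pct x [40. 48. 84. 86. 91.] y [41. 48. 58.]
xhist (array([ 0,  0,  0,  1,  5,  7,  1,  0,  0,  0,  0,  0, 12, 11,  3,  0,  0]), array([ 20,  25,  30,  35,  40,  45,  50,  55,  60,  65,  70,  75,  80,
        85,  90,  95, 100, 105]))
walltop 94 yaw 6.204833205344833 x range [70.8 73.8 81.2]
y ext [-108.5  108.6]
grip [247. 174.] 15 [0.5534 0.11   0.0327] tote [[-0.0171  0.1791]] zmax 0.0381
grip [245. 219.] 31 [ 0.4482 -0.0848  0.0218] tote [[-0.144  -0.0023]] zmax 0.0257
grip [301. 234.] 34 [ 0.5964 -0.2475  0.0399] tote [[-0.0155 -0.1809]] zmax 0.0436
```

```bash
cat >> h.py <<'E'
O=np.array([.591,-.066]); 
def tw(x,y,z,yaw=YAW,o=None):
    c,s=np.cos(yaw),np.sin(yaw); o=O if o is None else o
    return [o[0]+c*x-s*y,o[1]+s*x+c*y,z]
def st():
    s=r.read_state(); print("t",round(s["time_s"],1),"p",s["eef_pos"].round(4),"F",s["contact_force"].round(1),"w",round(s["grip_width"],4))
E
python3 - <<'E'
from h import *
go(tw(.0745,.05,.31),YAW); st()
print(r.move_straight(tw(.0745,.05,.211),speed=.1,max_force=8)); st()
command_gripper(.028,60); st(); r.hold(.3); st()
command_gripper(.085,60); st()
r.move_straight(tw(.0745,.05,.32),speed=.2); st()
go([.56,-.03,.46],YAW); r.hold(.2)
im,W=cloud("wrist"); np.savez("wr2.npz",im=im,W=W); save("wr2.png",im,scale=1.56)
c,s=np.cos(YAW),np.sin(YAW)
w=W.reshape(-1,3); w=w[(abs(w[:,0]-.62)<.13)&(abs(w[:,1]+.06)<.25)]; d=w[:,:2]-O; t=np.c_[d@[c,s],d@[-s,c]]*1000
m=(w[:,2]>.228)&(w[:,2]<.26); print("xhist",np.histogram(t[m,0],bins=np.arange(20,110,5)))
m=(w[:,2]>.098)&(w[:,2]<.111)&(t[:,1]<20)&(t[:,1]>-108)&(t[:,0]>55)&(t[:,0]<95);p=w[m];pf=np.polyfit(p[:,1],p[:,0],1); print("yaw",np.degrees(np.arctan(-pf[0])),"x range",np.percentile(t[m,0],[3,50,97]).round(1))
m=(w[:,2]>.17)&(w[:,2]<.225)&(t[:,1]>70); print("lever",m.sum(),t[m].min(0),t[m].max(0),np.median(t[m],0),np.percentile(w[m,2],[5,50,95]))
h=cv2.cvtColor(im,cv2.COLOR_RGB2HSV)
m=((h[...,0]<14)&(h[...,1]>130)&(h[...,2]>50)&(W[...,2]<.09)&(W[...,2]>0)).astype(np.uint8)
k,l,S,ce=cv2.connectedComponentsWithStats(m)
for i in range(1,k):
    if 60<S[i,4]<400:
        q=np.nanmedian(W[l==i],0);d=q[:2]-O; print("grip",q.round(4),d@[c,s],d@[-s,c])
E
```

```text
t 3.6 p [ 0.6594 -0.008   0.3117] F [ 0.9 -0.3  0.3] w 0.0856
False
t 4.8 p [ 0.6597 -0.0078  0.212 ] F [-0.1 -0.1  0.8] w 0.0851
t 5.3 p [ 0.6624 -0.0075  0.2129] F [10.6  1.5  2.4] w 0.0297
t 5.6 p [ 0.6624 -0.0075  0.2129] F [9.7 2.  2.8] w 0.0296
t 6.2 p [ 0.6592 -0.0078  0.211 ] F [-1.   0.5  0.3] w 0.0853
t 6.9 p [ 0.6589 -0.0077  0.3187] F [-0.2  0.3 -0.5] w 0.0848
xhist (array([  0,   0,   0,   0,   0,   0,   0,   5, 100,  77,  11,   0,  83,
        85,  25,   0,   0]), array([ 20,  25,  30,  35,  40,  45,  50,  55,  60,  65,  70,  75,  80,
        85,  90,  95, 100, 105]))
yaw 6.930908079127201 x range [73.6 77.8 83.2]
lever 962 [74.27768396 70.01895474] [101.65546078 129.52955223] [ 86.80059825 104.91922139] [0.17206651 0.1870183  0.1984447 ]
grip [0.5572 0.1143 0.0373] -0.01281446721099029 0.18302115156555923
grip [ 0.4513 -0.0786  0.025 ] -0.14026764396133223 0.003583485570971858
grip [ 0.5983 -0.242   0.0395] -0.012980584708766186 -0.17569630628704447
```

The pliers are locked: the handles are now 21 mm apart, and the lever is up with its pad at about 0.195. Now the sides, starting with the front.

```bash
cat >> h.py <<'E'
YAW=np.radians(6.8); O=np.array([.5930,-.0650])
DT=.013 # tip below dowel centre
def side(which,th0,th1=1.60,n=9):
    base,ax={"front":((-.07,0),(-1,0)),"left":((-.015,.11),(0,1)),"right":((-.015,-.11),(0,-1))}[which]
    yaw=YAW+(np.pi/2 if which=="front" else 0)
    def P(th,dz=0,extra=0):
        o=.075*np.cos(th)+.004*np.sin(th)+extra; z=.018+.075*np.sin(th)-.004*np.cos(th)
        return tw(base[0]+ax[0]*o,base[1]+ax[1]*o,z+.025-DT+dz,YAW)
    command_gripper(.064,40)
    q=q_for(P(th0,.08),yaw)
    r.reach(P(th0,.10),q); print("down hit",r.move_straight(P(th0),q,speed=.1,max_force=6)); st()
    command_gripper(.030,40); st()
    for th in np.linspace(th0,th1,n+1)[1:]:
        if r.move_straight(P(th),q,speed=.09,max_force=25): print("stop at",th); break
    st()
    command_gripper(.064,40); r.move_straight(P(th1,.09),q,speed=.2); st()
E
python3 - <<'E'
from h import *
side("front",.05)
go([.56,-.03,.46],YAW); r.hold(.2)
im,W=cloud("wrist"); save("wr3.png",im,scale=1.2)
E
```

```text
down hit False
t 10.7 p [ 0.4494 -0.0823  0.0302] F [0.2 0.2 0.5] w 0.064
t 11.1 p [ 0.449  -0.0822  0.0299] F [ 0.1 -0.6 -0.9] w 0.0303
t 13.7 p [ 0.5215 -0.0735  0.1049] F [-0.4  0.8  1. ] w 0.0301
t 14.8 p [ 0.5212 -0.0734  0.1943] F [-0.2  0.3  0. ] w 0.064
```

View pics/wr3.png

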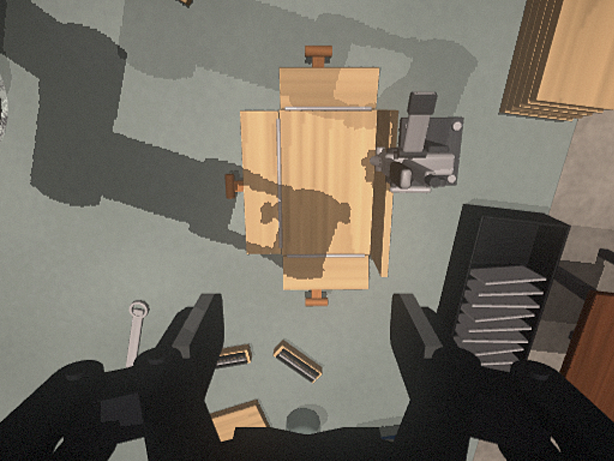

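The front side stayed flat: the fingers closed to 30 mm on nothing, so they passed above the dowel. I'll check the true tip position and go lower.

```bash
python3 - <<'E'
from h import *
print("ext",r.tip_extent)
command_gripper(.05,40); print("ext50",r.tip_extent)
p=tw(-.145,0,.12); q=q_for(p,YAW+np.pi/2)
r.reach(p,q); p[2]=.018; print(r.move_straight(p,q,speed=.06,max_force=4)); st()
im,W=cloud("wrist"); save("wr4.png",im,(100,180,420,384),2)
command_gripper(.034,40); st()
E
```

```text
ext 0.025
ext50 0.025
False
t 19.8 p [ 0.4492 -0.0817  0.0183] F [ 0.5  0.2 -0.1] w 0.0501
t 20.2 p [ 0.449  -0.0817  0.0181] F [-0.1  0.1  1.8] w 0.0341
```

View pics/wr4.png

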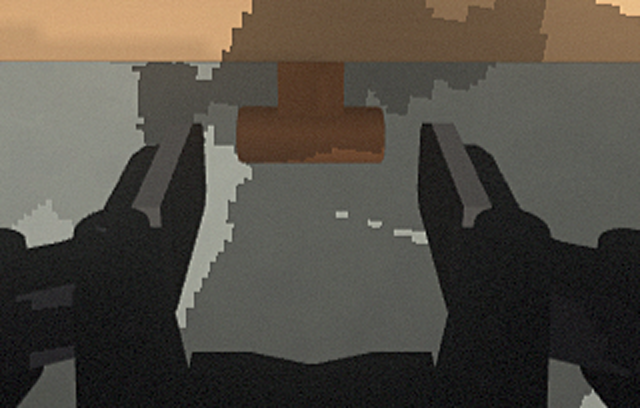

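```bash
python3 - <<'E'
from h import *
command_gripper(.026,40); st()
im,W=cloud("wrist"); save("wr5.png",im,(100,180,420,384),2)
im,W=cloud("side"); b=cv2.resize(im[180:260,190:320],(780,480),interpolation=cv2.INTER_CUBIC); 
E
```

```text
t 20.4 p [ 0.449  -0.0817  0.018 ] F [0.2 0.5 0.2] w 0.0256
```

View pics/wr5.png

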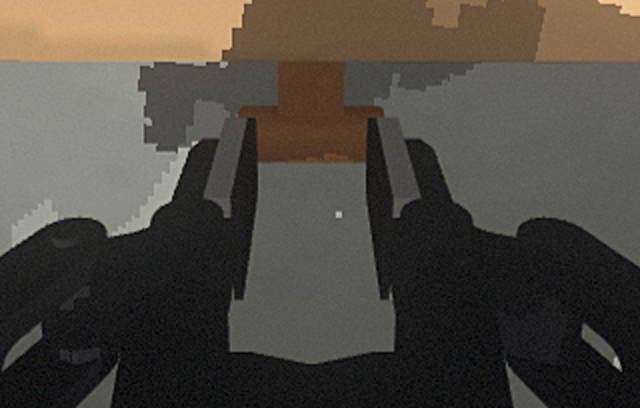

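```bash
python3 - <<'E'
from h import *
im,W=cloud("wrist"); st()
f=lambda u,v:W[180+v//2,100+u//2].round(4)
for u,v in((245,125),(240,160),(380,125),(232,125),(245,112),(310,112),(310,130),(310,156),(310,175),(225,190)): print((u,v),f(u,v),im[180+v//2,100+u//2])
E
```

```text
t 20.6 p [ 0.449  -0.0816  0.018 ] F [ 0.  -0.5 -0.5] w 0.0264
(245, 125) [ 0.4576 -0.0648  0.0359] [79 77 74]
(240, 160) [ 0.4577 -0.0656  0.0522] [32 31 28]
(380, 125) [ 0.4618 -0.0947  0.0371] [82 76 74]
(232, 125) [ 0.4568 -0.0621  0.035 ] [82 78 73]
(245, 112) [ 0.4538 -0.0638  0.0219] [77 53 39]
(310, 112) [ 0.4559 -0.0798  0.0221] [79 53 35]
(310, 130) [ 0.4531 -0.0802  0.0261] [90 64 41]
(310, 156) [ 0.446  -0.081   0.0259] [83 59 42]
(310, 175) [ 0.4267 -0.0833  0.0009] [96 96 90]
(225, 190) [ 0.4578 -0.0638  0.0639] [78 74 71]
```

```bash
python3 - <<'E'
from h import *
im,W=cloud("side"); m=optics.camera_model("side"); s=r.read_state()
X=np.array(s["eef_pos"])
for z in(.018,-.007,.03):
    c=m["R"]@np.array([X[0],X[1],z])+m["t"]; u=m["K"]@c; print(z,u[:2]/u[2])
np.savez("sd2.npz",im=im,W=W)
save("sd2.png",im,(195,170,295,245),7)
E
```

```text
0.018 [244.6215312  219.14103335]
-0.007 [244.742093   222.80251491]
0.03 [244.56244264 217.34650431]
```

View pics/sd2.png

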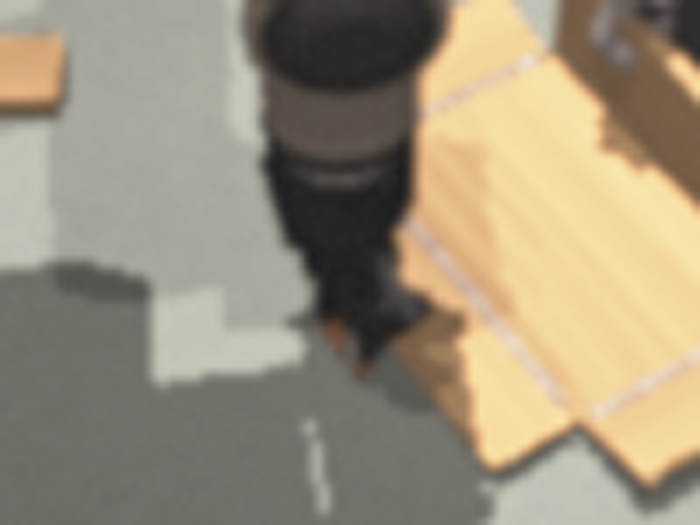

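The side crop shows the dowel's ends (335,330) and (362,368) just below the fingertips, so the tips are still above it. I'll feel downwards with a guard.

```bash
python3 - <<'E'
from h import *
p=r.read_state()["eef_pos"].copy(); q=r.read_state()["eef_rot"]
p[2]=-.02
try: print(r.move_straight(p,speed=.03,max_force=4))
except Exception as e: print("ERR",e)
st()
E
```

```text
True
t 21.1 p [ 0.4497 -0.0815  0.0106] F [2.2 2.6 2.7] w 0.0258
```

Contact came at TCP z = 0.0106 on the dowel top, so the tip extent isn't the 25 mm stated. I'll calibrate by touching bare bench at two openings.

```bash
python3 - <<'E'
from h import *
p=r.read_state()["eef_pos"].copy(); q=r.read_state()["eef_rot"]
r.move_straight([p[0],p[1],.06],q,speed=.1)
for w in(.064,.036):
    command_gripper(w,40)
    r.move_straight([.39,-.09,.05],q,speed=.1); r.hold(.2); st()
    try: print(w,r.move_straight([.39,-.09,-.03],q,speed=.03,max_force=4))
    except Exception as e: print("ERR",e)
    st()
    r.move_straight([.39,-.09,.05],q,speed=.1)
E
```

```text
t 23.2 p [ 0.3906 -0.09    0.0501] F [ 0.  -0.5  0.3] w 0.0638
0.064 True
t 25.1 p [ 0.39   -0.09   -0.0163] F [-0.5  0.4  6.7] w 0.0642
t 26.8 p [ 0.39 -0.09  0.05] F [-0.4  0.4  0.9] w 0.0358
0.036 True
t 28.6 p [ 0.39   -0.09   -0.0112] F [-1.9  0.7 10.1] w 0.0363
```

Tips are about 10 mm behind the reported TCP at 36 mm opening and 15 mm at 64 mm. I'll use those measured values.

```bash
sed -i 's/z+.025-DT+dz/z-.0105-DT+dz/; s/^DT=.013/DT=.011/' h.py; python3 - <<'E'
from h import *
side("front",.02)
im,W=cloud("top"); save("t3.png",im,(205,110,345,225),5)
E
```

```text
down hit False
t 31.3 p [ 0.4492 -0.0823 -0.0056] F [-0.2 -0.4  0.2] w 0.0642
t 31.7 p [ 0.4493 -0.0822 -0.0054] F [-1.   1.3  5.6] w 0.0349
t 34.4 p [ 0.5217 -0.0735  0.0716] F [-1.1  0.6 -1. ] w 0.0342
t 35.4 p [ 0.5212 -0.0734  0.1609] F [-0.2  0.1 -1.4] w 0.064
```

View pics/t3.png

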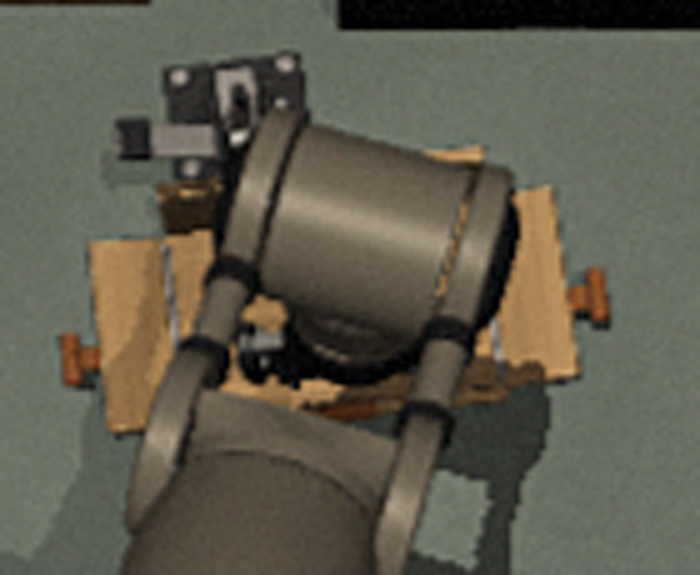

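The front side is up: the flap no longer extends below the hinge. Left and right next.

```bash
python3 - <<'E'
from h import *
side("left",.20)
p=r.read_state()["eef_pos"]; r.move_straight([p[0]-.02,p[1],.35],speed=.3)
side("right",.24)
p=r.read_state()["eef_pos"]; r.move_straight([p[0]-.02,p[1],.35],speed=.3)
go([.56,-.03,.46],YAW); r.hold(.2)
im,W=cloud("wrist"); np.savez("wr6.npz",im=im,W=W); save("wr6.png",im,scale=1.2); st()
c,s=np.cos(YAW),np.sin(YAW); h=cv2.cvtColor(im,cv2.COLOR_RGB2HSV)
m=((h[...,0]<14)&(h[...,1]>130)&(h[...,2]>50)&(W[...,2]<.13)&(W[...,2]>0)).astype(np.uint8)
k,l,S,ce=cv2.connectedComponentsWithStats(m)
for i in range(1,k):
    if 40<S[i,4]<600:
        q=np.nanmedian(W[l==i],0);d=q[:2]-O; print("grip",ce[i],q.round(4),d@[c,s],d@[-s,c])
E
```

```text
down hit False
t 37.9 p [0.5568 0.1163 0.0081] F [ 0.2 -0.2  0.9] w 0.064
t 38.3 p [0.557  0.1163 0.008 ] F [2.2 0.6 0.8] w 0.0346
t 40.8 p [0.565  0.0444 0.0719] F [-0.8  2.7 -1. ] w 0.0344
t 41.8 p [0.5643 0.0443 0.1607] F [-0.2 -0.1 -0.3] w 0.064
down hit False
t 45.4 p [ 0.6004 -0.2495  0.0113] F [ 0.7 -0.1  0.9] w 0.0639
t 45.7 p [ 0.6006 -0.2493  0.011 ] F [3.8 0.9 1.2] w 0.0352
t 48.2 p [ 0.5913 -0.1776  0.0716] F [-0.1 -1.9 -2.7] w 0.0346
t 49.2 p [ 0.5908 -0.1776  0.1607] F [-0.9  0.6 -0.6] w 0.064
t 51.0 p [ 0.5601 -0.0312  0.4586] F [ 0.4  0.1 -0.5] w 0.064
grip [267.605  81.605] [0.5666 0.0564 0.0988] -0.011833517282563101 0.12362311948060012
grip [220.82758621 163.38793103] [ 0.5087 -0.0759  0.098 ] -0.08503657460085454 -0.0008669933151060308
```

View pics/wr6.png

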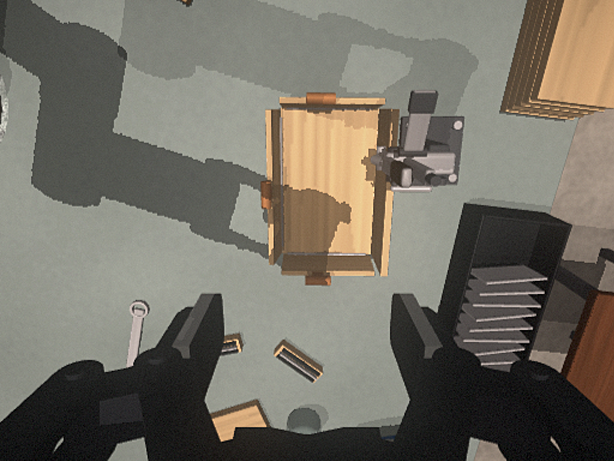

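The sides look up, but the grips read a few mm outward (front x -85, left y 124 against the nominal 74 and 114). I'll re-measure from the top camera with the arm moved off to the right dies.

```bash
cat >> h.py <<'E'
def grips(im,W):
    c,s=np.cos(YAW),np.sin(YAW); h=cv2.cvtColor(im,cv2.COLOR_RGB2HSV)
    m=((h[...,0]<14)&(h[...,1]>130)&(h[...,2]>50)&(W[...,2]<.13)&(W[...,2]>0.08)).astype(np.uint8)
    k,l,S,ce=cv2.connectedComponentsWithStats(m)
    for i in range(1,k):
        if 10<S[i,4]<600:
            w=W[l==i]; d=w[:,:2]-O; t=np.c_[d@[c,s],d@[-s,c]]; print("grip",S[i,4],"x",np.percentile(t[:,0],[5,50,95]).round(4),"y",np.percentile(t[:,1],[5,50,95]).round(4),"z",np.median(w[:,2]).round(4))
def dierect(W,c0,rad=.075):
    w=W.reshape(-1,3); p=w[(np.hypot(w[:,0]-c0[0],w[:,1]-c0[1])<rad)&(w[:,2]>.012)&(w[:,2]<.04)]
    c,sz,a=cv2.minAreaRect((p[:,:2]*1000).astype(np.float32)); b=cv2.boxPoints((c,sz,a))
    e=max([b[1]-b[0],b[2]-b[1]],key=np.linalg.norm); return np.array(c)/1000,np.array(sz),np.arctan2(e[1],e[0]),len(p)
E
python3 - <<'E'
from h import *
go([.46,-.37,.36],0); r.hold(.3); st()
for n in("top","side"):
    im,W=cloud(n); np.savez(n+"4.npz",im=im,W=W); print(n); grips(im,W)
    for c in((.4815,.378),(.585,-.380),(.457,-.387)): print(dierect(W,c))
im,W=cloud("wrist"); np.savez("wr7.npz",im=im,W=W); print("wrist"); grips(im,W)
for c in((.585,-.380),(.457,-.387)): print(dierect(W,c))
im=np.load("top4.npz")["im"]; save("t4.png",im,(190,110,400,235),3.6)
E
```

```text
t 52.7 p [ 0.4605 -0.3694  0.3602] F [ 0.3 -0.3  1.1] w 0.0643
top
grip 39 x [-0.0313 -0.0153 -0.0021] y [-0.1265 -0.1209 -0.1157] z 0.0983
grip 38 x [-0.0299 -0.0145  0.0033] y [0.116  0.1208 0.1262] z 0.0987
grip 41 x [-0.0903 -0.0859 -0.079 ] y [-0.0155  0.0005  0.0168] z 0.0965
(array([0.48150714, 0.37846054]), array([28.28257179, 89.69834137]), np.float32(-0.1860004), 207)
(array([ 0.5843634 , -0.37984134]), array([26.09557343, 91.16551208]), np.float32(-0.57119286), 196)
(array([0., 0.]), array([0., 0.]), np.float32(0.0), 0)
side
grip 16 x [-0.0296 -0.0169 -0.0047] y [0.1136 0.1191 0.1221] z 0.0969
grip 17 x [-0.092  -0.0891 -0.0862] y [-0.015  -0.0033  0.0131] z 0.097
(array([0.47041165, 0.37652356]), array([30.96385002, 68.24764252]), np.float32(-0.2634621), 73)
(array([ 0.58333984, -0.38068176]), array([26.97827721, 90.18317413]), np.float32(-0.5397651), 215)
(array([ 0.43828555, -0.36781625]), array([90.90052795, 27.85259438]), np.float32(0.31314808), 214)
wrist
(array([ 0.58416077, -0.37900369]), array([25.71125412, 90.27937317]), np.float32(-0.5712831), 1055)
(array([ 0.43842581, -0.36748645]), array([89.72106934, 26.17245865]), np.float32(0.3181068), 1096)
```

View pics/t4.png

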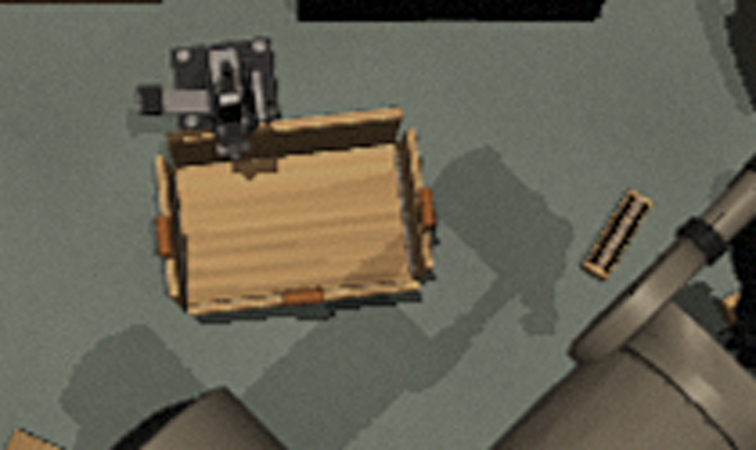

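The top view shows all three sides up, with the pushed-aside die now at (0.438, -0.3675). The grips sit outward of nominal: front by 12 mm (about 1.41 rad), left and right by 7 mm (about 1.48 rad). I'll re-pinch each and draw it to its stop.

```bash
python3 - <<'E'
from h import *
def pull(a,b,yaw):
    q=q_for(tw(*a,.16,YAW),yaw); command_gripper(.06,40)
    r.reach(tw(*a,.17,YAW),q); print("hit",r.move_straight(tw(*a,.0705,YAW),q,speed=.12,max_force=6))
    command_gripper(.03,40); st()
    print("stop",r.move_straight(tw(*b,.0715,YAW),q,speed=.03,max_force=10)); st()
    command_gripper(.06,40); r.move_straight(tw(*b,.17,YAW),q,speed=.2)
pull((-.015,-.121),(-.015,-.106),YAW)
pull((-.086,0),(-.064,0),YAW+np.pi/2)
pull((-.015,.121),(-.015,.106),YAW)
go([.46,-.37,.36],0); r.hold(.2); st()
im,W=cloud("top"); grips(im,W); im,W=cloud("side"); grips(im,W)
im,W=cloud("wrist")
for c in((.585,-.380),(.438,-.3675)): print(dierect(W,c))
E
```

```text
hit False
t 55.5 p [ 0.5928 -0.1872  0.0716] F [-1.7 -0.   5.5] w 0.0346
stop True
t 55.9 p [ 0.5916 -0.1781  0.0724] F [-1.6 -2.1  2.3] w 0.0348
hit False
t 60.0 p [ 0.5079 -0.0749  0.0714] F [-1.2  2.3  5.2] w 0.0349
stop True
t 60.3 p [ 0.5109 -0.0745  0.0721] F [-3.3 -1.2  6.6] w 0.0347
hit False
t 64.1 p [0.5653 0.0534 0.0718] F [3.  0.6 5. ] w 0.0349
stop True
t 64.5 p [0.566  0.0443 0.0724] F [-1.3  3.1  5.9] w 0.0346
t 67.4 p [ 0.4605 -0.3692  0.3597] F [-0.2 -1.   0.9] w 0.0602
grip 41 x [-0.0286 -0.0119  0.0028] y [-0.1211 -0.1151 -0.1101] z 0.0992
grip 40 x [-0.031  -0.0152  0.0012] y [0.1065 0.1117 0.1168] z 0.0988
grip 40 x [-0.0869 -0.0823 -0.0771] y [-0.0171 -0.0034  0.0133] z 0.098
grip 16 x [-0.0303 -0.019  -0.0074] y [0.1059 0.1083 0.1139] z 0.0981
grip 20 x [-0.0873 -0.0844 -0.0808] y [-0.0193 -0.0031  0.01  ] z 0.0978
(array([ 0.5840777 , -0.37907471]), array([25.97904205, 90.4381485 ]), np.float32(-0.5709968), 1066)
(array([ 0.43833356, -0.3676752 ]), array([90.07496643, 26.53304672]), np.float32(0.31454712), 1099)
```

```bash
python3 - <<'E'
from h import *
def pull(a,b,yaw):
    q=q_for(tw(*a,.16,YAW),yaw); command_gripper(.06,40)
    r.reach(tw(*a,.17,YAW),q); print("hit",r.move_straight(tw(*a,.0705,YAW),q,speed=.12,max_force=6))
    command_gripper(.03,50); r.hold(.3); st()
    print("stop",r.move_straight(tw(*b,.0725,YAW),q,speed=.02,max_force=18)); st()
    command_gripper(.06,40); r.move_straight(tw(*b,.17,YAW),q,speed=.2)
pull((-.083,-.002),(-.066,-.002),YAW+np.pi/2)
go([.46,-.37,.36],0); r.hold(.2); st()
im,W=cloud("top"); grips(im,W); im,W=cloud("side"); grips(im,W)
E
```

```text
hit False
t 71.1 p [ 0.5112 -0.0766  0.0716] F [-1.7  1.6  4.7] w 0.0344
stop True
t 71.8 p [ 0.5203 -0.0753  0.0725] F [-2.9 -1.   7. ] w 0.0349
t 74.7 p [ 0.4603 -0.3695  0.3597] F [0.7 0.5 0.3] w 0.0601
grip 40 x [-0.0274 -0.0118  0.0023] y [-0.1208 -0.1154 -0.1098] z 0.0987
grip 39 x [-0.032  -0.0161 -0.0006] y [0.1064 0.1116 0.1168] z 0.0985
grip 35 x [-0.0779 -0.0735 -0.0686] y [-0.0174 -0.0012  0.012 ] z 0.0988
grip 15 x [-0.0283 -0.0169 -0.0088] y [0.106  0.1099 0.1126] z 0.0964
grip 24 x [-0.0793 -0.0764 -0.073 ] y [-0.0183 -0.0037  0.0101] z 0.0994
```

All three grips now sit at their upright positions (left/right about ±113 mm, front -74 to -76). Next, the right-hand dies.

```bash
cat >> h.py <<'E'
def pick(c,phi):
    q=q_for([c[0],c[1],.10],phi+np.pi/2); command_gripper(.055,50)
    r.reach([c[0],c[1],.12],q); r.move_straight([c[0],c[1],.03],q,speed=.15); print("hit",r.move_straight([c[0],c[1],-.007],q,speed=.05,max_force=6))
    command_gripper(.015,50); r.hold(.2); st()
    r.move_straight([c[0],c[1],.22],q,speed=.15); st()
    return r.read_state()["grip_width"]>.018
def place(x,y,phi):
    yaw=YAW+phi+np.pi/2; p=tw(x,y,.22,YAW); q=q_for(p,yaw)
    r.reach(p,q); st()
    if r.read_state()["grip_width"]<.018: print("LOST"); return False
    r.move_straight(tw(x,y,.06,YAW),q,speed=.15); print("hit",r.move_straight(tw(x,y,.0125,YAW),q,speed=.05,max_force=7)); st()
    command_gripper(.040,50); r.hold(.2); r.move_straight(tw(x,y,.22,YAW),q,speed=.15); st(); return True
E
python3 - <<'E'
from h import *
if pick((.4383,-.3675),.316):
    place(-.02,-.059,0)
    go([.50,-.37,.36],0); r.hold(.2)
    im,W=cloud("wrist"); d=dierect(W,(.584,-.379)); print(d)
    im,W=cloud("top"); save("t5.png",im,(190,110,400,235),3.6); print("L die",dierect(W,(.4815,.3785)))
E
```

```text
hit False
t 78.4 p [ 0.4386 -0.3678 -0.0064] F [-0.2  0.7  5.4] w 0.0248
t 80.0 p [ 0.438  -0.3672  0.2191] F [-0.1  0.1 -1.4] w 0.0248
t 81.1 p [ 0.5798 -0.1269  0.2198] F [-0.6  0.3 -0.6] w 0.0249
hit False
t 83.4 p [ 0.5804 -0.1261  0.0127] F [-0.3  0.2 -1.4] w 0.0248
t 85.5 p [ 0.5797 -0.1258  0.219 ] F [ 0.2 -1.   0.1] w 0.0401
(array([ 0.58411597, -0.37919812]), array([26.03767967, 90.40393829]), np.float32(-0.56931406), 1067)
L die (array([0.48186011, 0.37779346]), array([27.75751877, 90.68312073]), np.float32(-0.20783843), 206)
```

View pics/t5.png

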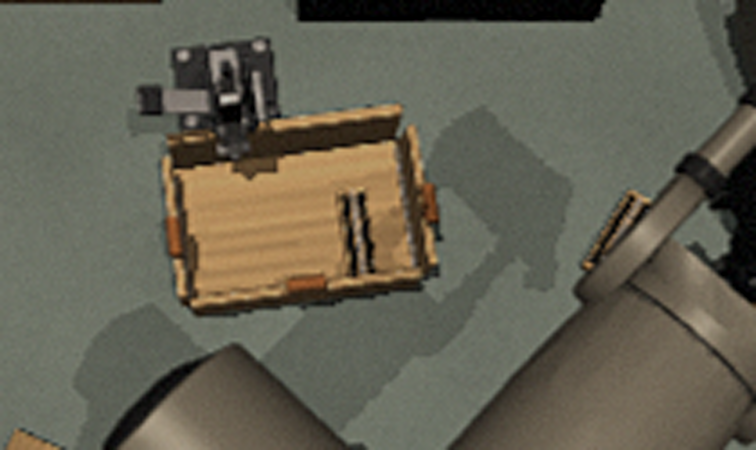

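The first die lies flat in the tote at crop (358,232), and the sides are still square. Next are the second and third dies.

```bash
python3 - <<'E'
from h import *
if pick((.5841,-.3792),-.570) and place(-.02,-.011,0):
    p=r.read_state()["eef_pos"]
    go([.46,.30,.36],0); r.hold(.2)
    im,W=cloud("wrist"); d=dierect(W,(.4815,.378)); print(d)
    im,W=cloud("top"); print("L die",dierect(W,(.4815,.3785))); grips(im,W)
    if np.all(abs(d[1]-sorted(d[1]))>-1) and d[3]>300 and min(d[1])>23 and min(d[1])<30 and 86<max(d[1])<95:
        if pick(d[0],d[2]): place(-.005,.060,np.pi/2)
E
```

```text
hit False
t 91.8 p [ 0.5844 -0.3795 -0.0063] F [ 0.2 -0.5  5. ] w 0.0248
t 93.5 p [ 0.5838 -0.3789  0.2189] F [ 0.7 -0.7 -1.3] w 0.0246
t 94.7 p [ 0.5748 -0.0795  0.22  ] F [ 0.5 -1.1 -0.7] w 0.0248
hit False
t 97.0 p [ 0.5747 -0.0783  0.0128] F [ 0.5 -0.  -0.4] w 0.025
t 99.0 p [ 0.574  -0.0782  0.2191] F [-0.   0.2 -0.9] w 0.0402
(array([0.48095929, 0.37999698]), array([26.01984024, 89.97821045]), np.float32(-0.18664038), 1238)
L die (array([0.48527679, 0.37730978]), array([28.14869499, 83.27521515]), np.float32(-0.19984016), 159)
grip 40 x [-0.027  -0.013   0.0023] y [-0.1308 -0.1245 -0.1191] z 0.0968
grip 39 x [-0.0318 -0.016  -0.0002] y [0.1065 0.1117 0.1169] z 0.0986
grip 34 x [-0.0787 -0.0744 -0.0689] y [-0.0175 -0.0026  0.0121] z 0.0992
hit False
t 104.5 p [ 0.4813  0.3803 -0.0064] F [-0.4 -0.7  4.7] w 0.0245
t 106.2 p [0.4806 0.3798 0.219 ] F [-0.2  0.2 -0.9] w 0.0247
t 107.7 p [ 0.581  -0.0049  0.22  ] F [ 0.7  0.1 -1.1] w 0.0251
hit True
t 109.1 p [ 0.579  -0.0058  0.0588] F [-0.2  0.  -0.2] w 0.0243
t 110.9 p [ 0.5806 -0.0059  0.2191] F [-0.3  0.4  0.1] w 0.0396
```

The last placing stopped early on a force trigger and dropped the die from about 45 mm. The right grip has also moved outward (-0.1245). Looking now.

```bash
python3 - <<'E'
from h import *
r.move_straight([.5,.05,.36],speed=.3)
go([.46,-.37,.36],0); r.hold(.2); st()
im,W=cloud("top"); grips(im,W); save("t6.png",im,(215,125,335,205),6)
w=W.reshape(-1,3); d=w[:,:2]-O; c,s=np.cos(YAW),np.sin(YAW); t=np.c_[d@[c,s],d@[-s,c]]
m=(abs(t[:,0])<.05)&(abs(t[:,1])<.105)&(w[:,2]>.026)&(w[:,2]<.09)
print(len(t[m]),np.percentile(w[m,2],[5,50,95,100]).round(3)); k,l=cv2.partition if 0 else (0,0)
for lo,hi in((-.085,-.035),(-.035,.013),(.013,.105)):
    mm=m&(t[:,1]>lo)&(t[:,1]<hi); print(cv2.minAreaRect((t[mm]*1000).astype(np.float32)),np.percentile(w[mm,2],[5,50,95]).round(3))
E
```

```text
t 113.3 p [ 0.4606 -0.369   0.3603] F [-0.3 -0.8 -0.3] w 0.0401
grip 38 x [-0.0271 -0.0116  0.0017] y [-0.1309 -0.1251 -0.1193] z 0.0987
grip 39 x [-0.0317 -0.0158 -0.0002] y [0.1065 0.1114 0.1166] z 0.1005
grip 35 x [-0.0785 -0.0745 -0.0689] y [-0.0174 -0.0015  0.0121] z 0.0996
540 [0.033 0.041 0.048 0.053]
((-12.206520080566406, -59.3734245300293), (74.48046112060547, 26.069082260131836), 0.9173412322998047) [0.035 0.041 0.048]
((-11.484268188476562, -11.802814483642578), (76.86400604248047, 26.159616470336914), 0.09295916557312012) [0.035 0.041 0.048]
((1.965127944946289, 59.195274353027344), (89.61023712158203, 48.676422119140625), 88.09967041015625) [0.029 0.04  0.046]
```

View pics/t6.png

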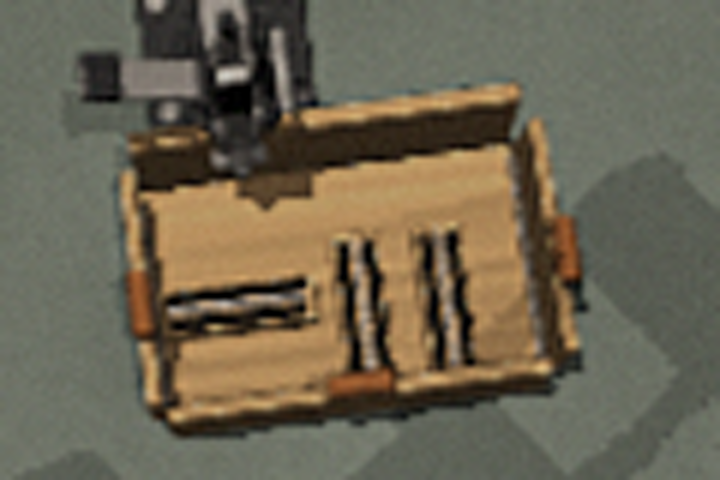

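All three dies lie flat in the tote. The right side has been nudged out to about 1.42-1.44 rad, so I'll draw it back to its stop before releasing.

```bash
python3 - <<'E'
from h import *
a,b=(-.015,-.124),(-.015,-.104)
q=q_for(tw(*a,.16,YAW),YAW); command_gripper(.06,40)
r.reach(tw(*a,.17,YAW),q); print("hit",r.move_straight(tw(*a,.0695,YAW),q,speed=.12,max_force=8))
command_gripper(.03,50); r.hold(.3); st()
print("stop",r.move_straight(tw(*b,.0715,YAW),q,speed=.03,max_force=18)); st()
command_gripper(.06,40); r.move_straight(tw(*b,.17,YAW),q,speed=.2)
go([.40,-.37,.36],0); r.hold(.3); st()
im,W=cloud("top"); grips(im,W)
w=W.reshape(-1,3); d=w[:,:2]-O; c,s=np.cos(YAW),np.sin(YAW); t=np.c_[d@[c,s],d@[-s,c]]
m=(t[:,1]>.075)&(t[:,1]<.15)&(t[:,0]>.06)&(t[:,0]<.12)&(w[:,2]>.15)&(w[:,2]<.23)
for y in np.arange(.075,.135,.01):
    k=m&(abs(t[:,1]-y-.005)<.005)
    if k.sum()>2: print("lever y",y+.005,k.sum(),np.percentile(t[k,0],[5,50,95]).round(4),np.median(w[k,2]).round(4))
m=(w[:,2]>.228)&(w[:,2]<.26)&(t[:,0]>0)&(abs(t[:,1])<.1); print(np.histogram(t[m,0],bins=np.arange(.04,.1,.005)))
E
```

```text
hit False
t 116.5 p [ 0.5943 -0.1903  0.0711] F [ 3.6 -0.3  5.9] w 0.0343
stop True
t 117.0 p [ 0.5916 -0.178   0.0723] F [-1.6 -1.6  2.8] w 0.0347
t 119.6 p [ 0.4005 -0.3695  0.3595] F [ 0.4 -1.   0.5] w 0.0603
grip 36 x [-0.0317 -0.0166 -0.0012] y [-0.1184 -0.1128 -0.1087] z 0.0991
grip 38 x [-0.0293 -0.0162  0.0023] y [0.1091 0.1135 0.1189] z 0.099
grip 39 x [-0.0793 -0.075  -0.0697] y [-0.0137 -0.0006  0.0163] z 0.0992
lever y 0.08 18 [0.0773 0.0847 0.0937] 0.1765
lever y 0.09 22 [0.078  0.0861 0.0948] 0.1815
lever y 0.09999999999999999 22 [0.0774 0.0855 0.0957] 0.1841
lever y 0.10999999999999999 26 [0.0749 0.0847 0.0953] 0.1914
lever y 0.11999999999999998 29 [0.0732 0.0884 0.0992] 0.1961
lever y 0.12999999999999998 8 [0.075  0.0836 0.0973] 0.1946
(array([ 0,  0,  0,  8, 13,  8,  0,  0, 15,  9,  0]), array([0.04 , 0.045, 0.05 , 0.055, 0.06 , 0.065, 0.07 , 0.075, 0.08 ,
       0.085, 0.09 , 0.095]))
```

Sides are square, the pliers are still locked and the lever is up at tote (0.0855, 0.115), z about 0.194. Pressing it now.

```bash
python3 - <<'E'
from h import *
command_gripper(0,30); x,y=.0855,.117
q=q_for(tw(x,y,.26,YAW),YAW); print("toolx",R.from_quat(q).as_matrix()[:,0].round(2))
r.reach(tw(x-.12,y+.05,.36,YAW),q); r.reach(tw(x,y,.27,YAW),q); r.move_straight(tw(x,y,.20,YAW),q,speed=.1); st()
for z in(.185,.178,.171,.164,.157):
    print(r.move_straight(tw(x,y,z,YAW),q,speed=.04,max_force=20)); st()
r.hold(.3); r.move_straight(tw(x,y,.30,YAW),q,speed=.15)
go([.40,-.37,.36],0); r.hold(.3); st()
im,W=cloud("top"); grips(im,W); save("t7.png",im,(215,125,335,205),6)
w=W.reshape(-1,3); d=w[:,:2]-O; c,s=np.cos(YAW),np.sin(YAW); t=np.c_[d@[c,s],d@[-s,c]]
m=(w[:,2]>.228)&(w[:,2]<.26)&(t[:,0]>0)&(abs(t[:,1])<.1); print(np.histogram(t[m,0],bins=np.arange(.03,.1,.005)))
m=(t[:,1]>.075)&(t[:,1]<.15)&(t[:,0]>.06)&(t[:,0]<.12)&(w[:,2]>.11)&(w[:,2]<.23); print("lever z",np.percentile(w[m,2],[5,50,95]))
E
```

```text
toolx [-0.12  0.99  0.  ]
t 123.5 p [0.6644 0.0614 0.2012] F [ 0.4 -0.7 -0. ] w -0.0
False
t 124.1 p [0.6639 0.0612 0.1847] F [-0.2 -0.6  0.4] w -0.0002
False
t 124.4 p [0.6638 0.0613 0.1775] F [ 0.1 -0.5 -0.2] w 0.0001
False
t 124.7 p [0.6638 0.0613 0.1705] F [ 0.  -0.   0.1] w 0.0001
False
t 125.0 p [0.6638 0.0613 0.1636] F [0.  0.4 0.4] w -0.0001
False
t 125.4 p [0.6638 0.0613 0.1565] F [0.4 0.  0.3] w -0.0003
t 128.9 p [ 0.4004 -0.3697  0.3599] F [ 0.9 -0.5 -0.9] w 0.0001
grip 39 x [-0.0313 -0.0166  0.0001] y [-0.1186 -0.1134 -0.1082] z 0.0981
grip 37 x [-0.0296 -0.018   0.0001] y [0.1094 0.1142 0.1192] z 0.0986
grip 40 x [-0.0796 -0.0749 -0.0688] y [-0.0136  0.0007  0.016 ] z 0.0988
(array([ 0,  1, 12,  8,  2,  0,  0,  0,  0,  0, 16,  9,  0,  0]), array([0.03 , 0.035, 0.04 , 0.045, 0.05 , 0.055, 0.06 , 0.065, 0.07 ,
       0.075, 0.08 , 0.085, 0.09 , 0.095, 0.1  ]))
lever z [0.13463435 0.14646613 0.16135748]
```

View pics/t7.png

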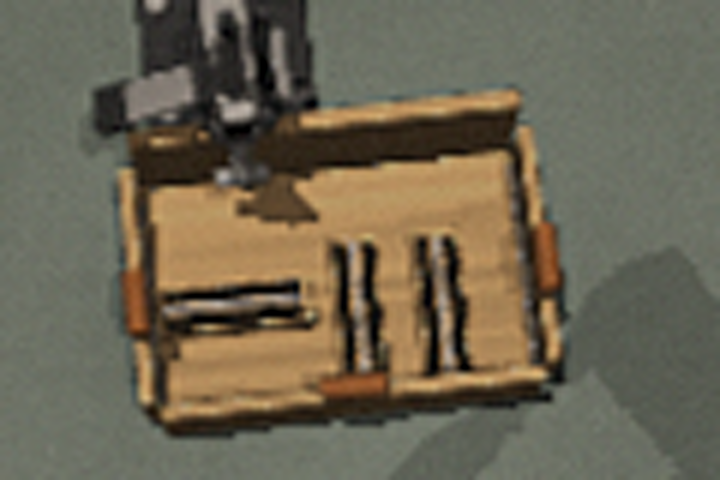

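```bash
python3 -c "
from h import *
st(); r.finish_job()"
```

```text
t 129.0 p [ 0.4003 -0.3697  0.3599] F [-0.4 -0.  -0.3] w 0.0003
the job is handed in; nothing more can be done
```

I handed the job in at 129 s. The pliers were locked on the tote's back wall, the three sides folded up, and all three dies placed inside. I then pressed the lever and the pliers sprang open.

**Final checks (last top view):**
- The near handle is back at its open position and the lever droops (pad about 0.14 m up).
- All three grips are at their upright positions within about 2 mm.
- The three dies lie flat on the tote floor, and the arm is clear of everything.
- I left the red decoy bar alone. I didn't re-measure the bystanders, but never reached for any of them.

**What went wrong or disagreed:**
- **Fingertip position:** the measured fingertips stand about 35 mm farther back than stated. My first pinch at the front grip closed on nothing. I re-measured by touching the bench and used that value from then on.
- **Side angles:** after the first fold all three sides read a little short of upright, with the front lowest at about 1.41 rad. I drew each one in to its stop. The right side had moved out again to about 1.42 rad by the time all three dies were in, so I reset it before releasing.
- **Displaced die:** one right-hand die was knocked about 3 cm aside. I found it again and picked it up from its new place.
- **Last die:** a force trigger stopped this placing early, so the die dropped about 45 mm. It landed flat, blade up.
- **Lever press:** the readings after each press step showed no clear force. That the press, and nothing else, opened the pliers is inferred from the views before and after.

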